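Unlock the pet carrier's gate and hold it wide open

ROBOT

A 6-joint arm with a two-finger parallel gripper is mounted at the origin on the work surface. World frame = base frame: x ahead of the robot, y to its left, z up, the work surface at z = 0. Lengths are in m, angles in rad, forces in N, time in s.
With the tool pointing down it reaches from about 0.35 to 0.85 m from the base axis. Payload 8.1 kg.
Tool frame: the origin (TCP) lies on the centre line of the jaws, within the pads' length; the fingertips stand bot.tip_reach ahead of it and the grasp point (between the pads) lies 5 mm behind it (bot.tip_reach is the distance from the TCP to the fingertips, in m); z points along the fingers, y is the direction in which the jaws open and shut (so a half turn about z gives the same grasp; the last joint's range is limited). The gripper opens to 85 mm and grips with 20 to 120 N. Pads are 22 mm wide; open, the fingers measure 114 mm over their backs; the gripper's body (76 mm by 85 mm) begins 54 mm behind the grasp point. The pads swing forward as they close: fully open they stand 13 mm farther back than shut.
Start: joints at [1.018, 0.13, 1.488, -0, 1.523, -0.085], TCP at [0.271, 0.536, 0.245] pointing down, gripper open.
Joint ranges: [-2.96, 2.96], [-0.89, 2.26], [0.02, 2.5], [-1.34, 4.48], [0, 2.73], [-2.66, 2.66]. Speed limits (rad/s): [2.39, 2.39, 2.79, 3.14, 3.14, 3.14].

INTERFACE

Orientations are given as a rotation vector (axis times angle).
In Python, from station import bot gives the robot as it stands.
- The arm moves only by the tool play_rows, never from a script. Its argument "motion" is a list of rows, each a list of 2 entries, a list of its own where there are three numbers: the shift along the world's x, y, z in mm, then the turn about the world's z in degrees. In form: [[[x, y, z], yaw], ...]. A call has 1 to 8 rows; each row is the pose to reach, as a shift and turn from the pose commanded when the call began; what a row does not reach only later rows make up. A row lasts 1/12 s, in which the tool goes at most 41.7 mm and 7.16 degrees, less where a joint would pass 70% of its speed; a pose out of reach is approached as far as the arm can. A call with a gripper value outside its range is refused whole. "claw" is the opening, from 0 (shut) to 1 (fully open), set as the call begins (left out, the last holds). The fingers move at their own pace and stop on an object; "squeeze" is the grip in N (left out, the last holds). Time passes only in rows, so rows that repeat a pose let the fingers close. It gives the time, the measured TCP pose, the force and the opening at its end, in the units of the state.
- bot.get_state(): the state, without advancing time (a new reading comes with each control period).
- bot.read_camera(name): name is "scene" or "top"; returns the picture (480x640x3 uint8, red, green, blue); there is no depth.
- bot.camera_params(name): a dict with "camera_matrix" (3x3 intrinsics, pixels), "distortion" ([k1, k2, p1, p2, k3] as OpenCV has them; the pictures are not rectified), "extrinsics" (4x4, takes a point from world to camera coordinates). Camera axes: x right, y down, z forward; pixel columns grow to the right and rows downward; lengths in m; the calibration is good to about 2 mm. A picture is of the moment at which its call begins. camera_params takes no time and is no camera call.
- bot.close_job(): hands the job in, once; it reports no verdict.
The state is a dict: "time": time; "q": joint angles; "dq": joint speeds; "effort": joint torques, N m; "position": TCP position; "orientation": TCP orientation; "wrist_force": force on the tool from outside, world axes, zero at the start; "moment": the same for the moment, N m; "finger_gap": opening from 0.0 (shut) to 1.0 (fully open).
Only numpy, scipy, OpenCV 4.12 (cv2) and the standard library are available. Lean on these libraries where they do the work, as an engineer would, in place of code of your own. Each camera call takes 0.05 s, during which the arm holds its last target.

TASK

Open the gate of the small pet carrier on the bedside cabinet and keep it open so that the hamster can be taken out. First pinch the two tabs of the lock on the roof's front edge, slide it along its track away from the gate's handle until it stops, and let it go so that it clicks in there; then pinch the two tabs of the gate's handle, swing the gate out past the check in its hinge until it is nearly square to the carrier's front (at least 75 degrees open), and finish holding: still pinching the handle, with the gate held steady at that angle. Leave the other things on the cabinet as they are.

Things in the scene. Friction and masses are not known exactly. Their poses are not given: they have to be found in the camera images.
- carrier: Small-animal carrier, cream and grey plastic, 215 mm deep, 205 wide, roof 116 high, firm on its feet (does not move). Origin: centre of its underside (z = 0). x points from the barred gate to the back, y along the gate from hinge to free end, z up. Gate plane x = -108 mm, hinge line y = -80, gate's free edge y = +78. A hinge check sticks out beside the hinge to y = -142, 128 high.
- lock_grip (a point): Lock slider on the roof's front edge: point midway between its two upright pinch tabs, half-way up them, 152 mm above the cabinet top; axes as the carrier's, moves with it. Tabs face each other along x (front and rear): plates 24 mm wide (y), 4 thick, 132 to 172 high, outer faces 44 apart free, 32 squeezed. Track and hook lie below 132: keep fingertips above that.
- lock (a joint): Travel of the lock slider, m: 0 locked (its hook stands before a lug of the gate), 0.030 unlocked, at the end of its track. It slides along the carrier's -y (from the handle towards the hinge) with about 1 N, only while both its tabs are squeezed; at either end the released tabs' teeth spring out and keep it there.
- lock_front (a joint): How far the lock's front tab is squeezed in, m: 0 free, 0.006 fully in (3 N to start, 7 N fully in); its tooth is clear beyond 0.004.
- lock_rear (a joint): The same for the lock's rear tab.
- handle_grip (a point): Gate's handle near its free end: point midway between its two upright pinch tabs, half-way up, 152 mm above the cabinet top, 128 from the hinge line. Axes turn with the gate: y from hinge to free end, x through the gate (to the back when shut). Tabs face each other along y: plates 24 mm wide (x), 4 thick, 132 to 172 high, outer faces 44 apart free, 32 squeezed; rail and bolt below.
- handle_bolt (a joint): How far the handle tab nearer the gate's free edge is squeezed, m: 0 free, 0.006 fully in (3 N to start, 7 N fully in). It draws the bolt, which is clear of its keeper beyond 0.004 and springs out again when let go.
- handle_free (a joint): The same for the other handle tab, nearer the hinge, which has no bolt.
- gate_hinge (a point): Point on the gate's upright hinge line, 152 mm above the cabinet top; its axes turn with the gate as those of handle_grip do.
- gate_swing (a joint): Gate angle, rad: 0 shut, 1.65 at its stop; grows as the free end swings out to the front (anticlockwise from above). A light spring closes it (0.11 N m when wide). The hinge check resists from about 0.4 to 0.75 rad (about 5 N at the handle), then helps until 1.05; a gate let go wide open falls back to about 1.05.
- gate: The gate itself: cream frame with steel wires, 154 mm long, 12 mm thick, 13 to 114 mm high, about 0.3 kg with its handle. Origin on the hinge line at the height of the cabinet top; axes as those of handle_grip.
- tumbler: Bystander: steel tumbler upside down, 74 mm across, 105 mm high; origin at the centre of its underside, z up.
- jar: Bystander: empty open glass jar, 78 mm across, 108 mm high; origin at the centre of its underside, z up.
- elephant: Bystander: white ceramic elephant, 145 mm long (along its x), 62 mm wide, 92 mm high; origin on the cabinet top under its body, z up.
- coil_stand: Bystander: plastic mosquito-coil stand, a dish 110 mm across with an upright pin and four prongs, 50 mm high; origin at the centre of its underside, z up.

How it is judged:
On the way, in this order (a step that is already met when the one before it is completed fails the run):
1. the lock is slid to the unlocked end of its track and let go there, the gate still shut (value of joint lock above 0.026 m and value of joint each of lock_front, lock_rear below 0.002 m and value of joint gate_swing below 0.15 rad), for 0.2 s.
2. the handle's two tabs are squeezed with the gate still shut and the lock still open (value of joint each of handle_bolt, handle_free above 0.004 m and value of joint gate_swing below 0.15 rad and value of joint lock above 0.026 m), for 0.1 s.
3. the gate has been swung past the check in its hinge by the robot's fingers (value of joint gate_swing above 1.12 rad and contact force between the fingers and gate above 1 N), for 0.1 s.
At the end, for the whole second after the job is handed in: The gate is at least 1.25 rad (72 degrees) open and steady (under 0.15 rad/s), the fingers press on it (over 3 N) with both handle tabs still squeezed in by more than 3 mm, the lock is still at the unlocked end (beyond 26 mm), and each bystander is within 30 mm of where it stood (value of joint gate_swing above 1.25 rad and velocity of joint gate_swing between -0.15 and 0.15 rad/s and value of joint each of handle_bolt, handle_free above 0.003 m and contact force between the fingers and gate above 3 N and value of joint lock above 0.026 m and distance of each of tumbler, jar, elephant, coil_stand from where it was at the start of the episode below 0.03 m); the arm keeps its last pose, push and grip.
It fails at once if the steel tumbler is pushed by more than 40 mm or tipped (distance of tumbler from where it was at the start of the episode above 0.04 m or angle between tumbler's own z axis and vertical above 0.35 rad).
It fails at once if the glass jar is pushed by more than 40 mm or tipped (distance of jar from where it was at the start of the episode above 0.04 m or angle between jar's own z axis and vertical above 0.35 rad).
It fails at once if the ceramic elephant is pushed by more than 40 mm or tipped (distance of elephant from where it was at the start of the episode above 0.04 m or angle between elephant's own z axis and vertical above 0.35 rad).
It fails at once if the coil stand is pushed by more than 40 mm or tipped (distance of coil_stand from where it was at the start of the episode above 0.04 m or angle between coil_stand's own z axis and vertical above 0.35 rad).
It also fails if it takes over 48 s, if anything falls off the work surface, if the arm or the gripper's body presses on something with over 40 N, if the wrist force passes 120 N, or if a joint passes its speed limit or range.

## Working session

There is one attempt and no reset: what is moved stays moved. The work goes in short steps, Python scripts to look and compute and a tool call to move; the robot and the scene stay as the last step left them, time stands still between calls to the robot, and variables do not carry over. Pictures are saved under pics/ and viewed, and the job is handed in when it is done.

Besides the shell and the picture viewer there is one more tool, called after "Emit:" in YAML: its name, and indented under it one key for each argument. play_rows: Moves the arm, as the interface text tells. Its arguments: {"type":"object","properties":{"motion":{"type":"array","items":{"type":"array"}},"claw":{"type":"number"},"squeeze":{"type":"number"}},"required":["motion"]}

```bash
mkdir -p pics; ls; python3 - <<'E'
from station import bot
import cv2, numpy as np
print(bot.get_state()); print(bot.tip_reach)
for n in ("scene","top"):
    im=bot.read_camera(n); cv2.imwrite(f"pics/{n}0.png",im[:,:,::-1])
    p=bot.camera_params(n); print(n,p)
E
```

```text
pics
{'time': 0.0, 'q': array([ 1.01759799e+00,  1.31149306e-01,  1.48928229e+00, -2.57053849e-05,
        1.52301480e+00, -8.53988044e-02]), 'dq': array([-0.00024807,  0.0020603 , -0.00125009,  0.00125367, -0.00152463,
       -0.00091252]), 'effort': array([-6.51363480e-04, -5.69388306e+01, -5.00546980e+01, -3.85488011e-04,
        1.45960724e-02,  2.76346208e-05]), 'position': array([0.27026206, 0.53509144, 0.24424985]), 'orientation': array([-7.28004479e-01, -3.05550381e+00,  2.77684372e-03]), 'wrist_force': array([0.38704957, 0.5867335 , 0.44332951]), 'moment': array([-0.00089088, -0.01125882, -0.01373459]), 'finger_gap': 1.0029679651973493}
0.014
scene {'camera_matrix': array([[465.92720398,   0.        , 324.88079723],
       [  0.        , 465.92720398, 245.25867077],
       [  0.        ,   0.        ,   1.        ]]), 'distortion': array([-0.08147306,  0.        ,  0.        ,  0.        ,  0.        ]), 'extrinsics': array([[-0.69099685,  0.72268623,  0.01574735,  0.34145296],
       [ 0.54579847,  0.5359013 , -0.64413804, -0.24908125],
       [-0.47394871, -0.43650248, -0.76474715,  1.41392584],
       [ 0.        ,  0.        ,  0.        ,  1.        ]])}
top {'camera_matrix': array([[536.82585809,   0.        , 321.25830308],
       [  0.        , 536.82585809, 238.19818655],
       [  0.        ,   0.        ,   1.        ]]), 'distortion': array([-0.16653299,  0.        ,  0.        ,  0.        ,  0.        ]), 'extrinsics': array([[ 0.02287892, -0.99970094, -0.00863636,  0.06196445],
       [-0.98940899, -0.0214031 , -0.14356796,  0.58322481],
       [ 0.14334018,  0.01182957, -0.98960278,  1.1272706 ],
       [ 0.        ,  0.        ,  0.        ,  1.        ]])}
```

View pics/scene0.png

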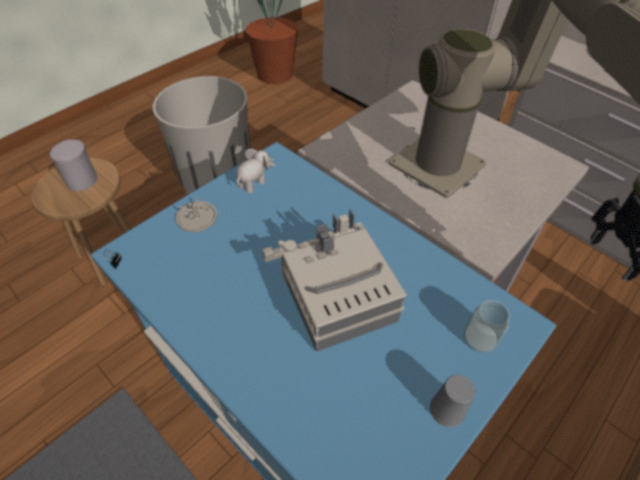

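View pics/top0.png

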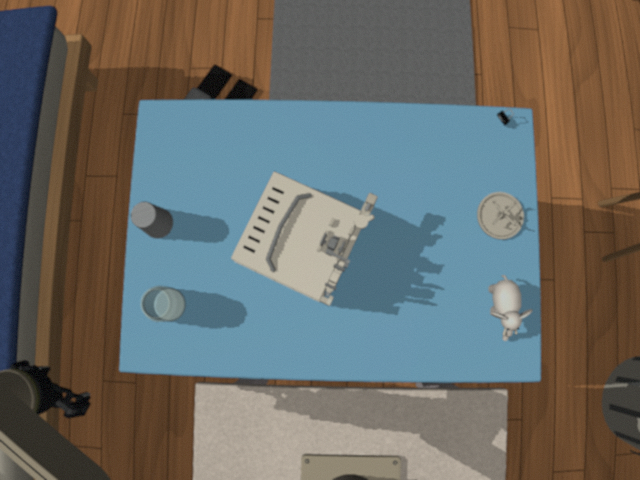

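The top view shows the carrier at about (305,240), gate facing image right (world −y), hinge check at (372,205), and lock tabs near (333,242). The handle is near (333,285). The tumbler and jar are on the left, the coil stand and elephant on the right. I'll zoom in next.

```bash
python3 - <<'E'
import cv2
t=cv2.imread("pics/top0.png")[160:320,220:400]; s=cv2.imread("pics/scene0.png")[195:355,250:430]
cv2.imwrite("pics/topz.png",cv2.resize(t,None,fx=4,fy=4,interpolation=cv2.INTER_CUBIC)[:600])
cv2.imwrite("pics/topz.png",cv2.resize(t,(675,600),interpolation=cv2.INTER_CUBIC))
cv2.imwrite("pics/scez.png",cv2.resize(s,(675,600),interpolation=cv2.INTER_CUBIC))
E
```

```text
(no output)
```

View pics/topz.png

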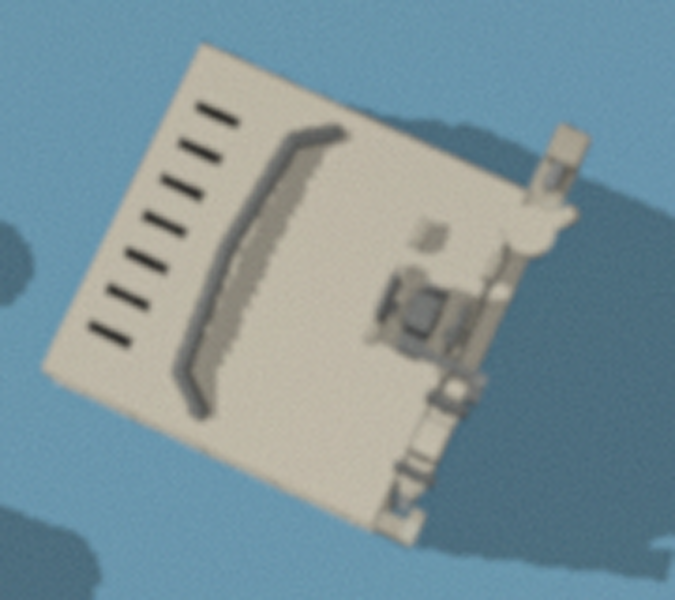

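View pics/scez.png

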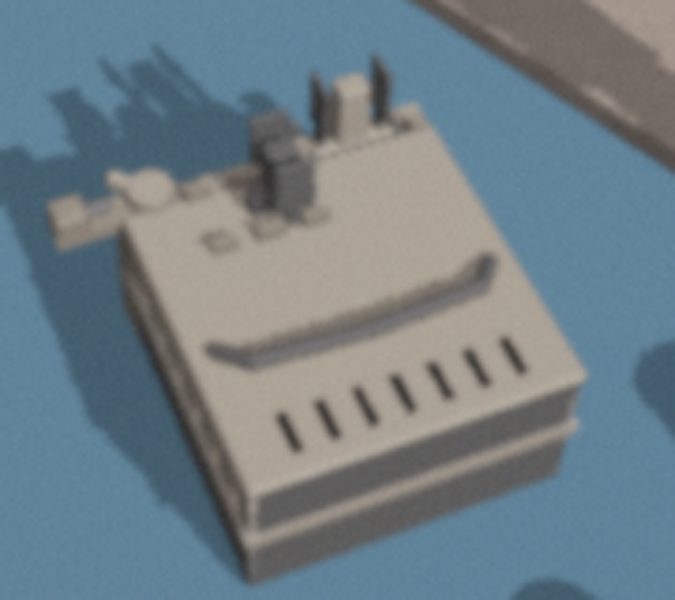

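```bash
python3 - <<'E'
import cv2
for n,f,(x,y,w,h) in (("tz1","top0",(310,215,60,60)),("sz1","scene0",(300,200,75,75)),("tz2","top0",(225,165,80,80)),("sz2","scene0",(310,280,100,75))):
    a=cv2.imread(f"pics/{f}.png")[y:y+h,x:x+w]
    k=10 if w==60 else 8 if w in(75,) else 7
    a=cv2.resize(a,None,fx=k,fy=k,interpolation=cv2.INTER_CUBIC)
    for i in range(0,w,10): cv2.putText(a,str(x+i),(i*k,8),0,.3,(0,0,255)); cv2.line(a,(i*k,0),(i*k,h*k),(0,0,255) ,1) if i%10==0 else 0
    for i in range(0,h,10): cv2.putText(a,str(y+i),(0,i*k+8),0,.3,(0,0,255)); cv2.line(a,(0,i*k),(w*k,i*k),(0,0,255),1)
    cv2.imwrite(f"pics/{n}.png",a)
E
```

```text
(no output)
```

View pics/tz1.png

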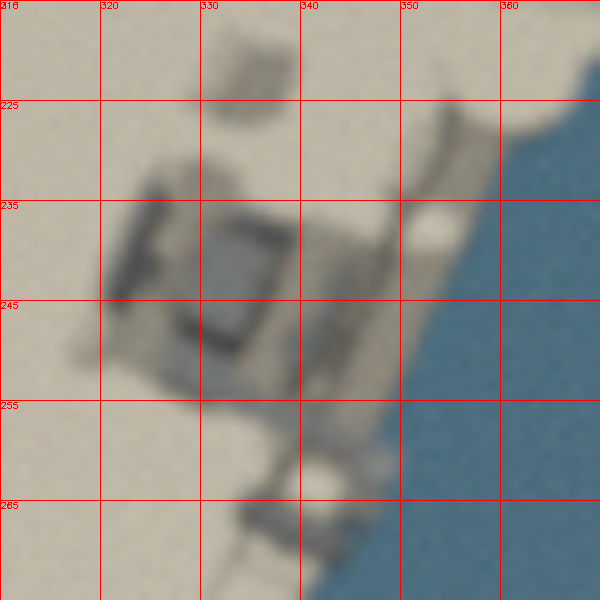

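View pics/sz1.png

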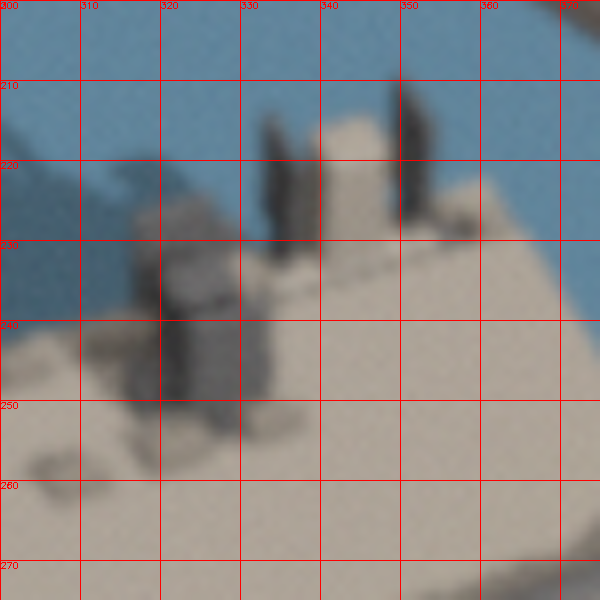

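View pics/tz2.png

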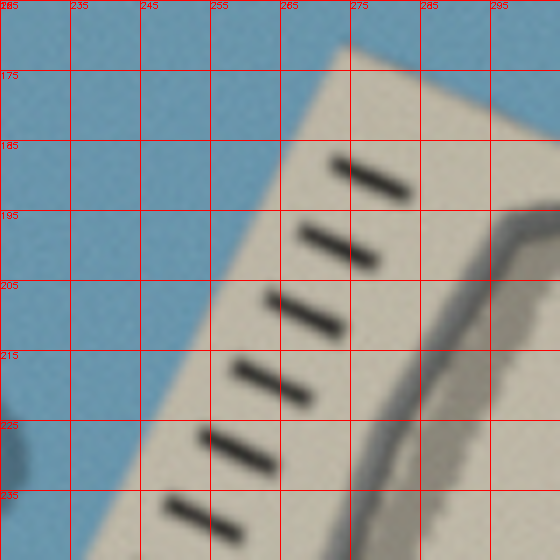

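View pics/sz2.png

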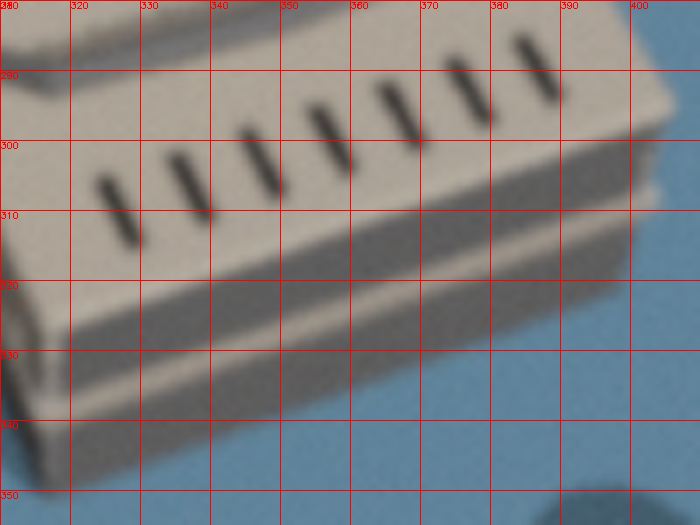

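```bash
cat > h.py <<'E'
import cv2, numpy as np
from scipy.optimize import least_squares
import json
P=json.load(open('cams.json')) if __import__('os').path.exists('cams.json') else None
def par(n):
    p=P[n]; return [np.array(p[k]) for k in("camera_matrix","distortion","extrinsics")]
def ray(n,uv):
    K,d,E=par(n); u=cv2.undistortPoints(np.array([[uv]],float),K,d).reshape(2)
    R=E[:3,:3]; return -R.T@E[:3,3], R.T@np.r_[u,1]
def onz(n,uv,z):
    C,r=ray(n,uv); return C+r*(z-C[2])/r[2]
def proj(n,X):
    K,d,E=par(n); X=np.atleast_2d(X); return cv2.projectPoints(X,cv2.Rodrigues(E[:3,:3])[0],E[:3,3],K,d)[0].reshape(-1,2)
def tri(a,b):
    (C1,r1),(C2,r2)=ray("top",a),ray("scene",b)
    s=np.linalg.lstsq(np.c_[r1,-r2],C2-C1,rcond=None)[0]; A,B=C1+s[0]*r1,C2+s[1]*r2
    return (A+B)/2,np.linalg.norm(A-B)
def carrier(p,X):
    c,s=np.cos(p[2]),np.sin(p[2]); X=np.atleast_2d(X)
    return np.c_[p[0]+c*X[:,0]-s*X[:,1],p[1]+s*X[:,0]+c*X[:,1],p[3]+X[:,2]]
E
python3 - <<'E'
from station import bot
import json
json.dump({n:{k:v.tolist() for k,v in bot.camera_params(n).items()} for n in("top","scene")},open("cams.json","w"))
from h import *
np.set_printoptions(precision=4,suppress=True)
print(ray("top",(320,240))[0],ray("scene",(320,240))[0])
print(tri((273.5,171.5),(316,328.)),tri((231.2,258.7),(405,294.5)))
m=[(.1075,-.1025,.116),(.1075,.1025,.116)]
ob=[("top",0,(273.5,171.5)),("top",1,(231.2,258.7)),("scene",0,(316,328)),("scene",1,(405,294.5))]
f=lambda p:np.concatenate([proj(n,carrier(p,m[i]))[0]-uv for n,i,uv in ob])
r=least_squares(f,[.55,.05,1.3,0]);p=r.x;print(p,r.fun)
np.save("p0.npy",p)
L=dict(hl=(-.108,.048-.02,.172),hf=(-.108,.048+.02,.172),hlb=(-.108,.048-.02,.132),hfb=(-.108,.048+.02,.132),chk=(-.108,-.142,.128),roofFR=(-.1075,.1025,.116))
for k,v in L.items(): 
    X=carrier(p,v); print(k,X,proj("top",X),proj("scene",X))
import cv2
t=cv2.imread("pics/top0.png")[245:305,305:365];a=cv2.resize(t,None,fx=10,fy=10,interpolation=cv2.INTER_CUBIC)
for i in range(0,60,10): cv2.line(a,(i*10,0),(i*10,600),(0,0,255),1);cv2.line(a,(0,i*10),(600,i*10),(0,0,255),1)
cv2.imwrite("pics/tz3.png",a)
E
```

```text
[0.414  0.0611 1.1998] [1.042  0.5039 0.9155]
(array([0.7102, 0.1784, 0.111 ]), np.float64(0.0023053669524297094)) (array([0.525 , 0.2575, 0.1134]), np.float64(0.0001945467834962216))
[ 0.5754  0.119   1.1701 -0.0046] [-0.24   -0.4182 -0.1334  1.1128 -1.2636  0.1587  0.5778  0.0761]
hl [[0.5075 0.0305 0.1674]] [[342.8615 267.4611]] [[331.8509 216.5643]]
hf [[0.4706 0.0461 0.1674]] [[334.3937 286.3836]] [[348.1776 211.6234]]
hlb [[0.5075 0.0305 0.1274]] [[342.237  269.2488]] [[331.3755 228.6796]]
hfb [[0.4706 0.0461 0.1274]] [[334.0799 287.476 ]] [[347.2464 223.7536]]
chk [[ 0.664  -0.0359  0.1234]] [[375.7301 194.064 ]] [[260.4548 251.938 ]]
roofFR [[0.4391 0.06   0.1114]] [[326.7471 303.3736]] [[360.2623 224.4014]]
```

View pics/tz3.png

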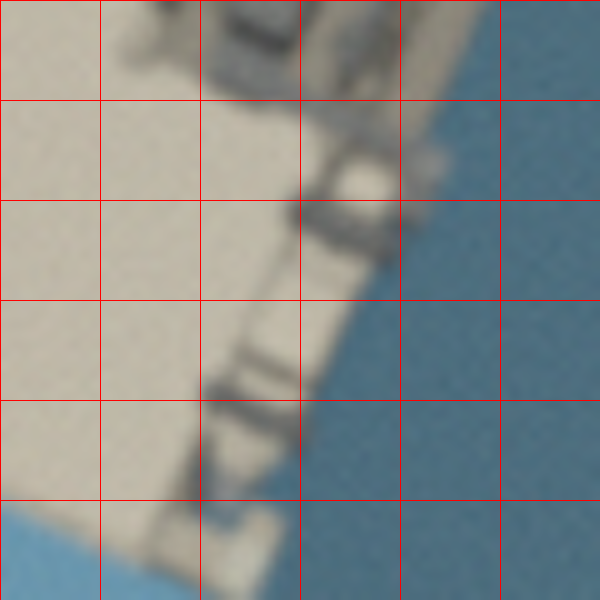

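```bash
python3 - <<'E'
from h import *
np.set_printoptions(precision=4,suppress=True)
a,b=(339.5,267.4),(330.6,286.3)
A,B=onz("top",a,.170),onz("top",b,.170);print(A,B,np.linalg.norm(A-B),(A+B)/2); d=B-A; print("yaw",np.arctan2(-d[0],d[1]))
# tab centres mid height scene
print(tri((339.3,268.2),(334.2,223.)),tri((330.6,286.6),(350.8,219)))
# top view edges: hinge side edge, back edge
C=onz("top",(273.5,171.5),.116);D=onz("top",(231.2,258.7),.116);E=onz("top",(319,300.5),.116);F=onz("top",(303.,184.),.116)
print(C,D,E,np.linalg.norm(C-D),np.linalg.norm(E-D)); 
d=D-C;print("yaw back",np.arctan2(-d[0],d[1])); d=D-E;print("yaw side",np.arctan2(d[1],d[0]))
E
```

```text
[0.5072 0.037  0.17  ] [0.4705 0.0534 0.17  ] 0.040196482972077806 [0.4889 0.0452 0.17  ]
yaw 1.1514992829188138
(array([0.5071, 0.0373, 0.1513]), np.float64(0.0008681602557174437)) (array([0.4705, 0.054 , 0.1493]), np.float64(0.0018693786692767344))
[0.7095 0.1769 0.116 ] [0.5248 0.2569 0.116 ] [0.4444 0.0757 0.116 ] 0.20134495703313035 0.19827856839462035
yaw back 1.1622168075514452
yaw side 1.153334344625029
```

```bash
python3 - <<'E'
from h import *
np.set_printoptions(precision=4,suppress=True)
A=onz("top",(323.4,239.5),.170);print(A)
yaw=1.157;x=np.array([np.cos(yaw),np.sin(yaw),0]);y=np.array([-np.sin(yaw),np.cos(yaw),0])
H=np.array([.489,.0455,.17]); print("rear tab rel handle in carrier x,y", (A-H)@x,(A-H)@y)
L=A-.02*x; print("lock grip",L, "front tab px",proj("top",A-.04*x),"rear px",proj("top",A))
for s in (0,-.04):
  for yy in(-.012,.012):
    for z in(.132,.172): q=A+s*x+yy*y;q[2]=z;print(s,yy,z,proj("top",q),proj("scene",q))
for px in ((319,244.5),(327,232)):pass
for n,uv,z in (("coil",(501,216),.0),("eleph",(508,303),.05),("elephTop",(512,321),.07),("tumb",(152,220),.05),("jar",(163,304),.05)): print(n,onz("top",uv,z))
E
```

```text
[0.5608 0.0692 0.17  ]
rear tab rel handle in carrier x,y 0.05054762852400703 -0.0561696547421921
lock grip [0.5527 0.0509 0.17  ] front tab px [[342.1533 248.1398]] rear px [[323.4 239.5]]
0 -0.012 0.132 [[326.0096 236.8109]] [[322.5743 250.9773]]
0 -0.012 0.172 [[326.0121 233.7932]] [[322.801  238.9468]]
0 0.012 0.132 [[320.9607 247.5473]] [[332.7087 247.8266]]
0 0.012 0.172 [[320.7705 244.931 ]] [[333.247  235.7746]]
-0.04 -0.012 0.132 [[344.0869 245.1306]] [[315.732  238.0913]]
-0.04 -0.012 0.172 [[344.7794 242.4234]] [[315.7466 225.9542]]
-0.04 0.012 0.132 [[339.0771 255.9142]] [[325.6776 235.0885]]
-0.04 0.012 0.172 [[339.5806 253.6126]] [[325.9912 222.9359]]
coil [ 0.6486 -0.3387  0.    ]
eleph [ 0.4472 -0.3338  0.05  ]
elephTop [ 0.4084 -0.3354  0.07  ]
tumb [0.6133 0.4514 0.05  ]
jar [0.429  0.4148 0.05  ]
```

The pictures put the handle grip at about (0.489, 0.0455) and the lock grip at about (0.553, 0.051). The carrier yaw is about 66.3°, and the cabinet top is at z≈0. I'll move over the lock first, staying high.

Emit:
play_rows:
  motion:
    - [[20,-34,0],0]
    - [[40,-69,0],1]
    - [[60,-104,0],2]
    - [[80,-139,0],3]
    - [[100,-173,0],3]
    - [[121,-208,0],3]
    - [[141,-243,0],3]
    - [[161,-277,0],3]
  claw: 1
  squeeze: 25

```text
time: 0.77
position: [0.4319, 0.2566, 0.245]
orientation: [-0.648, -3.074, 0.0]
wrist_force: [1.4, 1.3, -0.6]
finger_gap: 0.999
```

Emit:
play_rows:
  motion:
    - [[20,-35,0],0]
    - [[40,-69,0],0]
    - [[60,-104,0],0]
    - [[80,-139,0],0]
    - [[100,-173,0],0]
    - [[121,-208,0],0]
    - [[121,-208,0],0]
    - [[121,-208,0],0]

```text
time: 1.43
position: [0.5528, 0.0484, 0.2444]
orientation: [-0.654, -3.071, 0.001]
wrist_force: [-1.0, 1.2, 0.2]
finger_gap: 1.002
```

Emit:
play_rows:
  motion:
    - [[0,2,-20],0]
    - [[0,2,-40],0]
    - [[0,2,-60],0]
    - [[0,2,-75],0]
    - [[0,2,-85],0]
    - [[0,2,-91],0]
    - [[0,2,-91],0]

```text
time: 2.02
position: [0.5514, 0.0533, 0.1529]
orientation: [-0.646, -3.072, 0.001]
wrist_force: [-0.6, -0.8, -0.1]
finger_gap: 1.0
```

```bash
python3 - <<'E'
from station import bot
import cv2
print(bot.get_state()["position"])
for n,(x,y) in (("scene",(270,180)),("top",(280,200))):
    im=bot.read_camera(n)[:,:,::-1]; cv2.imwrite(f"pics/{n}1.png",im)
    cv2.imwrite(f"pics/{n}1z.png",cv2.resize(im[y:y+90,x:x+100],(700,600)[0:2] if 0 else (660,594),interpolation=cv2.INTER_CUBIC))
E
```

```text
[0.55143072 0.05327445 0.15288761]
```

View pics/scene1z.png

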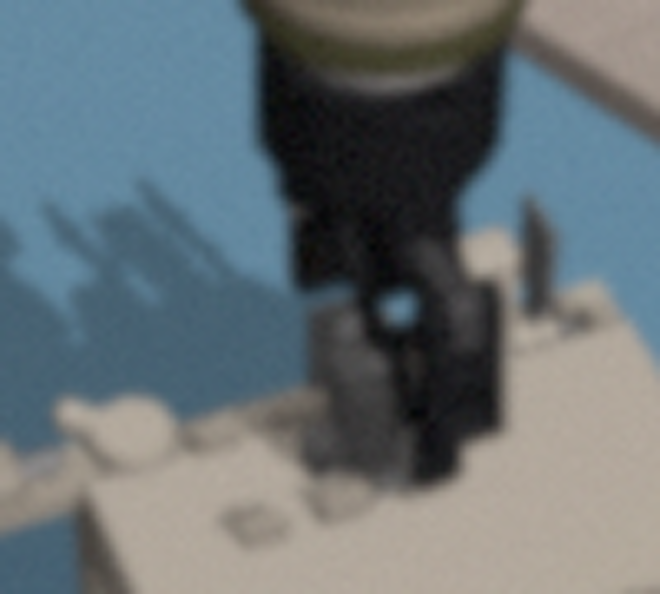

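View pics/top1z.png

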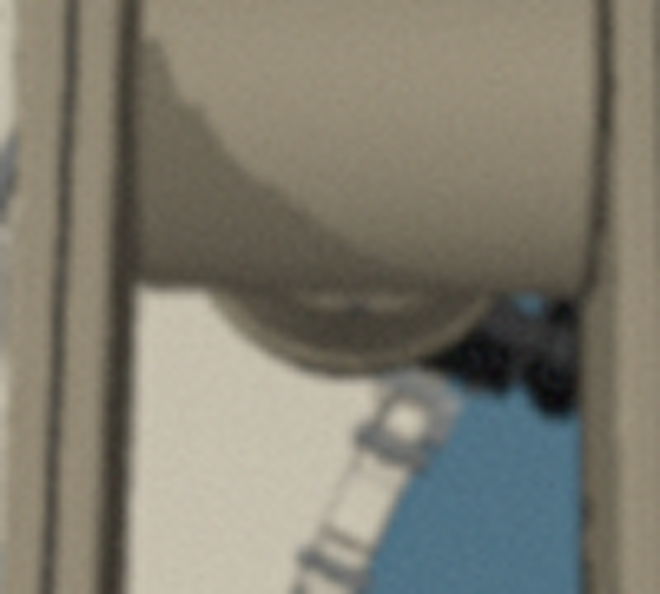

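```bash
python3 - <<'E'
from h import *
from station import bot
np.set_printoptions(precision=4,suppress=True)
s=bot.get_state();print(s["position"],s["q"],s["wrist_force"])
yaw=np.radians(66.3);x=np.array([np.cos(yaw),np.sin(yaw),0]);y=np.array([-np.sin(yaw),np.cos(yaw),0])
T=np.array(s["position"])
z_=lambda X:(proj("scene",X)[0]-[270,180])*6.6
for d in(.0425,.057):
  for w in(-.011,.011):
    for z in (-.014,-.001,.03): print(d,w,z,z_(T+d*x+w*y+[0,0,z]))
print(z_(np.array([.5608,.0692,.152])))
E
```

```text
[0.5528 0.053  0.155 ] [ 0.0031  0.0703  1.7197  0.0001  1.3508 -1.1528] [ 0.2581 -0.2633 -0.1703]
0.0425 -0.011 -0.014 [381.2019 503.4044]
0.0425 -0.011 -0.001 [382.0347 477.9487]
0.0425 -0.011 0.03 [384.0896 415.1127]
0.0425 0.011 -0.014 [443.6252 483.727 ]
0.0425 0.011 -0.001 [445.0817 458.22  ]
0.0425 0.011 0.03 [448.6719 395.273 ]
0.057 -0.011 -0.014 [398.7559 536.1901]
0.057 -0.011 -0.001 [399.7761 510.8489]
0.057 -0.011 0.03 [402.2934 448.2717]
0.057 0.011 -0.014 [461.6128 516.1538]
0.057 0.011 -0.001 [463.266 490.756]
0.057 0.011 0.03 [467.3423 428.0553]
[381.6932 418.9737]
```

Emit:
play_rows:
  motion:
    - [[0,-2,-1],0]
    - [[0,-2,-1],0]
    - [[0,-2,-1],0]
    - [[0,-2,-1],0]
    - [[0,-2,-1],0]
    - [[0,-2,-1],0]
    - [[0,-2,-1],0]
    - [[0,-2,-1],0]
  claw: 0
  squeeze: 25

```text
time: 2.78
position: [0.5543, 0.0523, 0.1551]
orientation: [0.646, 3.07, 0.006]
wrist_force: [3.5, 8.6, 4.6]
finger_gap: 0.348
```

Emit:
play_rows:
  motion:
    - [[0,0,0],0]
    - [[0,0,0],0]
    - [[0,0,0],0]

```text
time: 3.03
position: [0.5543, 0.0523, 0.1552]
orientation: [0.646, 3.07, 0.006]
wrist_force: [3.8, 8.4, 4.0]
finger_gap: 0.35
```

```bash
python3 - <<'E'
from station import bot
import cv2
for n,(x,y) in (("scene",(270,180)),):
    im=bot.read_camera(n)[:,:,::-1]; cv2.imwrite(f"pics/{n}2.png",im)
    cv2.imwrite(f"pics/{n}2z.png",cv2.resize(im[y:y+90,x:x+100],(660,594),interpolation=cv2.INTER_CUBIC))
print(bot.get_state())
E
```

```text
{'time': 3.0833, 'q': array([ 1.88704744e-04,  7.01992046e-02,  1.71952435e+00,  2.92219724e-03,
        1.34710924e+00, -1.15650468e+00]), 'dq': array([ 0.00117492,  0.00029973,  0.00076071,  0.00078323, -0.00039122,
       -0.00032805]), 'effort': array([-4.48177055e+00, -4.86553967e+01, -4.36633515e+01, -2.97038332e+00,
        1.34699218e+00, -1.96163444e-02]), 'position': array([0.55436191, 0.05230418, 0.15517781]), 'orientation': array([0.64598029, 3.07029545, 0.00591316]), 'wrist_force': array([3.85628732, 9.05361229, 4.31385143]), 'moment': array([ 1.44491926, -0.62318634,  0.00689662]), 'finger_gap': 0.3509597161354245}
```

View pics/scene2z.png

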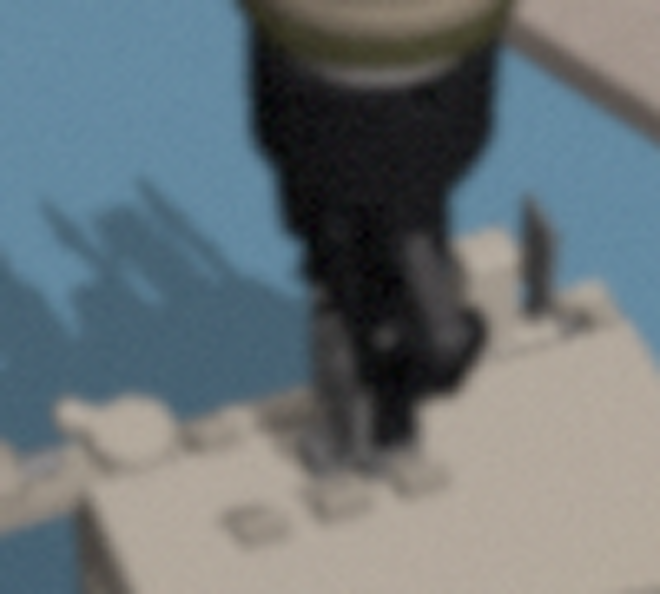

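The scene view shows both fingers on the lock tabs, centred across their width. The wrist reads about 10 N along the jaw axis, so the grip is off-centre and I'll correct it.

Emit:
play_rows:
  motion:
    - [[1,1,0],0]
    - [[1,2,0],0]
    - [[1,2,0],0]
    - [[1,2,0],0]

```text
time: 3.42
position: [0.5548, 0.0525, 0.1552]
orientation: [0.647, 3.071, 0.001]
wrist_force: [0.2, 0.1, 6.8]
finger_gap: 0.348
```

Forces are balanced now. Next I slide the lock 30 mm along carrier −y, the direction (0.916, −0.402).

Emit:
play_rows:
  motion:
    - [[4,-2,0],0]
    - [[8,-4,0],0]
    - [[12,-5,0],0]
    - [[16,-7,0],0]
    - [[20,-9,0],0]
    - [[23,-10,0],0]

```text
time: 3.92
position: [0.5779, 0.0424, 0.1551]
orientation: [0.647, 3.071, 0.001]
wrist_force: [-1.3, 0.5, 8.1]
finger_gap: 0.352
```

Emit:
play_rows:
  motion:
    - [[3,-1,0],0]
    - [[5,-2,0],0]
    - [[7,-3,0],0]
    - [[8,-4,0],0]
    - [[8,-4,0],0]

```text
time: 4.33
position: [0.5824, 0.0404, 0.155]
orientation: [-0.646, -3.069, -0.003]
wrist_force: [-19.6, 8.9, 21.5]
finger_gap: 0.348
```

```bash
python3 - <<'E'
from station import bot
import cv2
for n,(x,y) in (("scene",(270,180)),):
    im=bot.read_camera(n)[:,:,::-1]; cv2.imwrite(f"pics/{n}3.png",im)
    cv2.imwrite(f"pics/{n}3z.png",cv2.resize(im[y:y+90,x:x+100],(660,594),interpolation=cv2.INTER_CUBIC))
print(bot.get_state())
E
```

```text
{'time': 4.3833, 'q': array([-0.02019989,  0.15043322,  1.63346624,  0.00267184,  1.36254116,
       -1.17703475]), 'dq': array([ 0.00099688, -0.00306623,  0.00427306, -0.0040429 , -0.0026634 ,
        0.00153774]), 'effort': array([-5.55387765e+00, -4.74133229e+01, -4.79839075e+01, -2.63736449e+00,
       -7.10064456e+00,  1.09377524e-02]), 'position': array([0.58240308, 0.04036159, 0.15498953]), 'orientation': array([-6.45394787e-01, -3.06922000e+00, -2.61426121e-03]), 'wrist_force': array([-19.68521845,   7.142587  ,  20.1980347 ]), 'moment': array([1.32646414, 3.34331396, 0.05465637]), 'finger_gap': 0.34726379443377553}
```

View pics/scene3z.png

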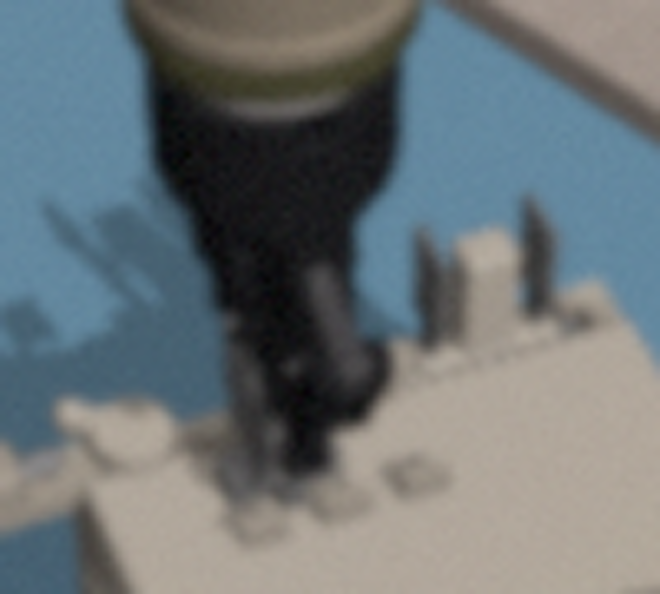

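The lock slid 30.1 mm and hit its stop (21 N along the track). I'll relieve some of that push and let go.

Emit:
play_rows:
  motion:
    - [[-2,1,0],0]
    - [[-2,1,0],0]

```text
time: 4.55
position: [0.5821, 0.0405, 0.1551]
orientation: [-0.647, -3.074, -0.002]
wrist_force: [-9.7, 4.7, 13.1]
finger_gap: 0.353
```

Emit:
play_rows:
  motion:
    - [[0,0,0],0]
    - [[0,0,0],0]
    - [[0,0,0],0]
    - [[0,0,0],0]
    - [[0,0,0],0]
    - [[0,0,0],0]
  claw: 1

```text
time: 5.05
position: [0.5827, 0.0394, 0.1533]
orientation: [0.648, 3.074, -0.0]
wrist_force: [-0.4, 0.6, 1.1]
finger_gap: 0.996
```

Emit:
play_rows:
  motion:
    - [[0,0,15],0]
    - [[0,0,35],0]
    - [[0,0,55],0]
    - [[0,0,70],0]
    - [[0,0,70],0]

```text
time: 5.47
position: [0.5846, 0.0394, 0.2277]
orientation: [0.647, 3.068, 0.002]
wrist_force: [-0.2, -0.1, 0.5]
finger_gap: 1.002
```

```bash
python3 - <<'E'
from station import bot
import cv2
for n,(x,y) in (("scene",(270,180)),):
    im=bot.read_camera(n)[:,:,::-1]; cv2.imwrite(f"pics/{n}4.png",im)
    cv2.imwrite(f"pics/{n}4z.png",cv2.resize(im[y:y+90,x:x+100],(660,594),interpolation=cv2.INTER_CUBIC))
s=bot.get_state();print(s["position"],s["orientation"],s["wrist_force"],s["finger_gap"])
E
```

```text
[0.58393486 0.03943489 0.22557084] [6.47224576e-01 3.06982715e+00 1.17477259e-03] [ 0.03699622  0.8132045  -1.14320312] 0.9980653987980224
```

View pics/scene4z.png

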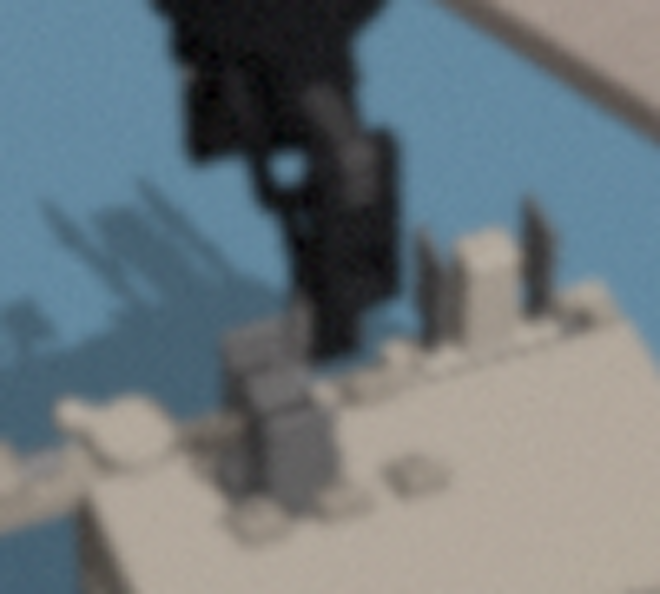

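The lock now stands about 30 mm towards the hinge, its top-left corner having moved from px (322,238) to (308,236). Its tabs are spread free and the gate is still shut. I'll go to the handle and turn −90°.

Emit:
play_rows:
  motion:
    - [[-10,1,10],-7]
    - [[-20,1,10],-14]
    - [[-30,2,10],-21]
    - [[-40,2,10],-28]
    - [[-50,3,10],-35]
    - [[-60,4,10],-42]
    - [[-70,5,10],-49]
    - [[-80,6,10],-56]

```text
time: 6.18
position: [0.5014, 0.0456, 0.2316]
orientation: [-2.021, -2.403, 0.002]
wrist_force: [0.4, -0.4, 0.1]
finger_gap: 0.999
```

Emit:
play_rows:
  motion:
    - [[-7,0,0],-7]
    - [[-14,0,0],-14]
    - [[-14,0,0],-21]
    - [[-14,0,0],-28]
    - [[-14,0,0],-34]
    - [[-14,0,0],-34]
    - [[-14,0,0],-34]

```text
time: 6.77
position: [0.488, 0.0455, 0.2321]
orientation: [-2.628, -1.719, 0.002]
wrist_force: [-0.7, -0.1, 0.2]
finger_gap: 0.998
```

```bash
python3 - <<'E'
from station import bot
import cv2,numpy as np
for n,(x,y) in (("scene",(290,160)),("top",(280,220))):
    im=bot.read_camera(n)[:,:,::-1]; cv2.imwrite(f"pics/{n}5.png",im)
    cv2.imwrite(f"pics/{n}5z.png",cv2.resize(im[y:y+90,x:x+100],(660,594),interpolation=cv2.INTER_CUBIC))
s=bot.get_state();print(s["position"],s["orientation"],s["wrist_force"],s["finger_gap"])
o=s["orientation"];print(np.degrees(2*np.arctan2(o[1],o[0]))%360-90)
E
```

```text
[0.48824234 0.04553588 0.23255229] [-2.62841578e+00 -1.71969538e+00  1.43819860e-03] [-0.96822847  0.08353271  0.25139093] 0.9990523351884497
-23.608905202649282
```

View pics/scene5z.png

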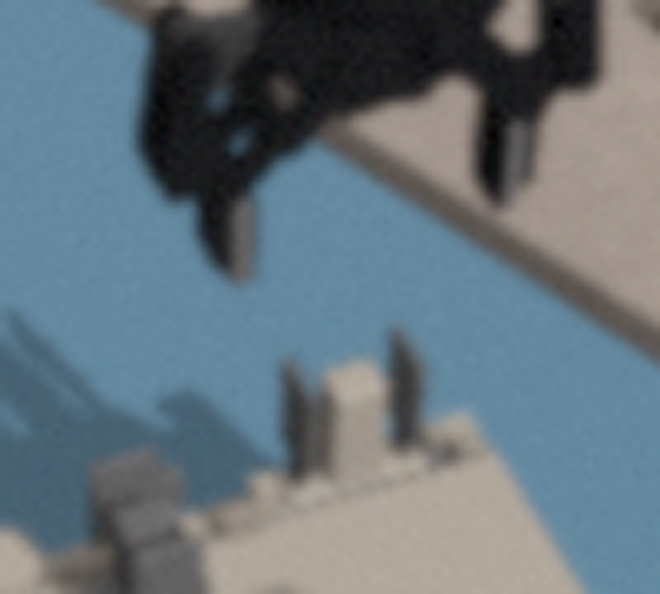

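View pics/top5.png

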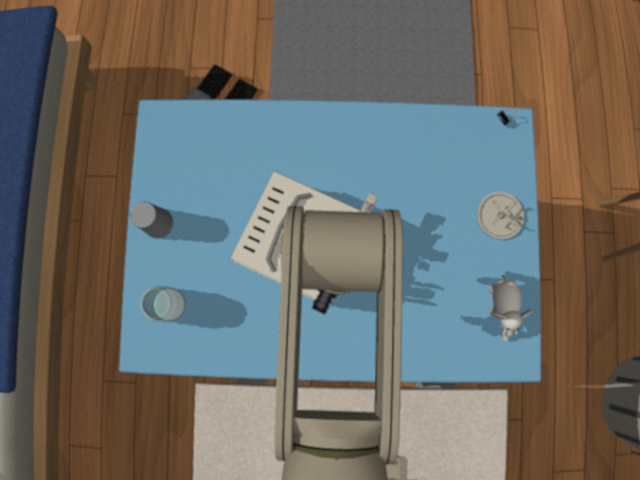

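The fingers straddle the handle tabs, at zoom px (290,370) and (405,350), and the yaw of −23.6° is right. Going down.

Emit:
play_rows:
  motion:
    - [[0,0,-20],0]
    - [[0,0,-40],0]
    - [[0,0,-58],0]
    - [[0,0,-70],0]
    - [[0,0,-79],0]
    - [[0,0,-79],0]

```text
time: 7.37
position: [0.4873, 0.0455, 0.1521]
orientation: [-2.629, -1.716, 0.004]
wrist_force: [-0.4, -0.1, -0.4]
finger_gap: 1.002
```

Emit:
play_rows:
  motion:
    - [[0,0,0],0]
    - [[0,0,0],0]
    - [[0,0,0],0]
    - [[0,0,0],0]
    - [[0,0,0],0]
    - [[0,0,0],0]
    - [[0,0,0],0]
    - [[0,0,0],0]
  claw: 0
  squeeze: 30

```text
time: 8.03
position: [0.4889, 0.0458, 0.1561]
orientation: [2.631, 1.716, 0.002]
wrist_force: [-5.7, 0.4, 10.1]
finger_gap: 0.348
```

```bash
python3 - <<'E'
from station import bot
import cv2,numpy as np
for n,(x,y) in (("scene",(290,160)),):
    im=bot.read_camera(n)[:,:,::-1]; cv2.imwrite(f"pics/{n}6.png",im)
    cv2.imwrite(f"pics/{n}6z.png",cv2.resize(im[y:y+90,x:x+100],(660,594),interpolation=cv2.INTER_CUBIC))
s=bot.get_state();print(s)
E
```

```text
{'time': 8.0833, 'q': array([-1.12884657e-02, -1.07526026e-01,  1.89311831e+00,  3.92315000e-04,
        1.35479431e+00,  4.03797985e-01]), 'dq': array([1.76442000e-04, 2.21119606e-04, 4.20469987e-04, 8.12124254e-05,
       1.48602427e-04, 5.14161581e-04]), 'effort': array([-7.89589584e-01, -3.84031105e+01, -4.57536936e+01, -4.07051845e-01,
       -2.16534108e+00, -2.04174465e-02]), 'position': array([0.48891292, 0.04581839, 0.15612802]), 'orientation': array([2.63128897e+00, 1.71572453e+00, 1.90938595e-03]), 'wrist_force': array([-5.8341114 ,  1.17864166, 10.12804339]), 'moment': array([ 0.25490589,  1.04543464, -0.03998762]), 'finger_gap': 0.3456701012375791}
```

View pics/scene6z.png

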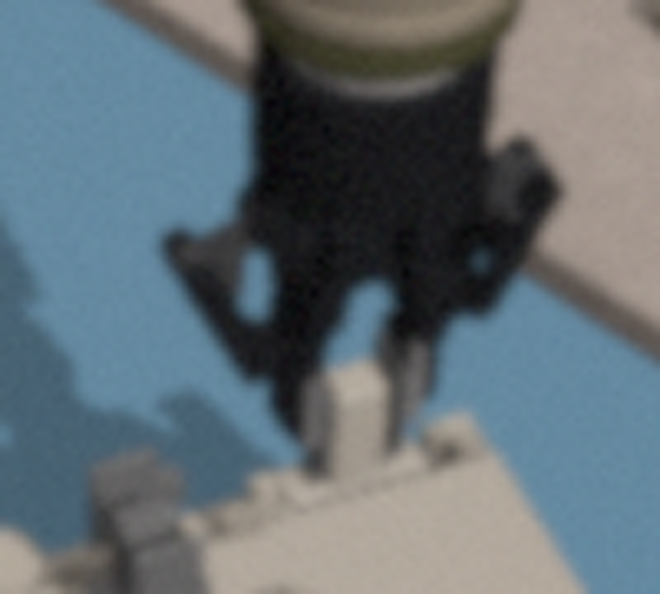

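Handle squeezed: the gap matches the fully squeezed lock. I'll centre it a little, then work out the arc.

Emit:
play_rows:
  motion:
    - [[-1,0,0],0]
    - [[-1,0,0],0]
    - [[-1,0,0],0]

```text
time: 8.33
position: [0.4887, 0.0457, 0.1562]
orientation: [2.63, 1.715, 0.004]
wrist_force: [-0.4, 0.2, 7.0]
finger_gap: 0.347
```

```bash
python3 - <<'E'
import numpy as np
a0=156.3
f=lambda t:128*np.array([np.cos(np.radians(a0+t)),np.sin(np.radians(a0+t))])
st=[0,24,52,82]
seq=[list(range(3,25,3)),list(range(27,52,4))+[52],list(range(56,83,4))+[82]]
for s,ts in zip(st,seq): print(s,[[np.round(f(t)-f(s),1).tolist(),t-s] for t in ts])
E
```

```text
0 [[[-2.5, -6.2], 3], [[-4.7, -12.5], 6], [[-6.6, -19.0], 9], [[-8.1, -25.5], 12], [[-9.3, -32.1], 15], [[-10.2, -38.7], 18], [[-10.7, -45.4], 21], [[-10.8, -52.1], 24]]
24 [[[0.2, -6.7], 3], [[1.0, -15.6], 7], [[2.5, -24.4], 11], [[4.5, -33.1], 15], [[7.2, -41.6], 19], [[10.4, -50.0], 23], [[14.3, -58.0], 27], [[15.3, -60.0], 28]]
52 [[[4.5, -7.7], 4], [[9.5, -15.1], 8], [[15.1, -22.1], 12], [[21.1, -28.7], 16], [[27.6, -34.9], 20], [[34.4, -40.6], 24], [[41.7, -45.8], 28], [[45.4, -48.2], 30]]
```

Emit:
play_rows:
  motion:
    - [[-2,-6,0],3]
    - [[-5,-12,0],6]
    - [[-7,-19,0],9]
    - [[-8,-25,0],12]

```text
time: 8.67
position: [0.4807, 0.0202, 0.1562]
orientation: [2.433, 1.983, 0.004]
wrist_force: [-1.2, 0.7, 6.8]
finger_gap: 0.348
```

```bash
python3 - <<'E'
from station import bot
import cv2,numpy as np
for n,(x,y) in (("scene",(270,160)),):
    im=bot.read_camera(n)[:,:,::-1]; cv2.imwrite(f"pics/{n}7.png",im)
    cv2.imwrite(f"pics/{n}7z.png",cv2.resize(im[y:y+90,x:x+100],(660,594),interpolation=cv2.INTER_CUBIC))
s=bot.get_state();print(s["position"],s["wrist_force"],s["moment"],s["finger_gap"])
E
```

```text
[0.48053484 0.01932899 0.1561751 ] [-1.35544858 -0.44455468  7.29386249] [ 0.12122885  0.29969273 -0.01444122] 0.3442297261529569
```

View pics/scene7z.png

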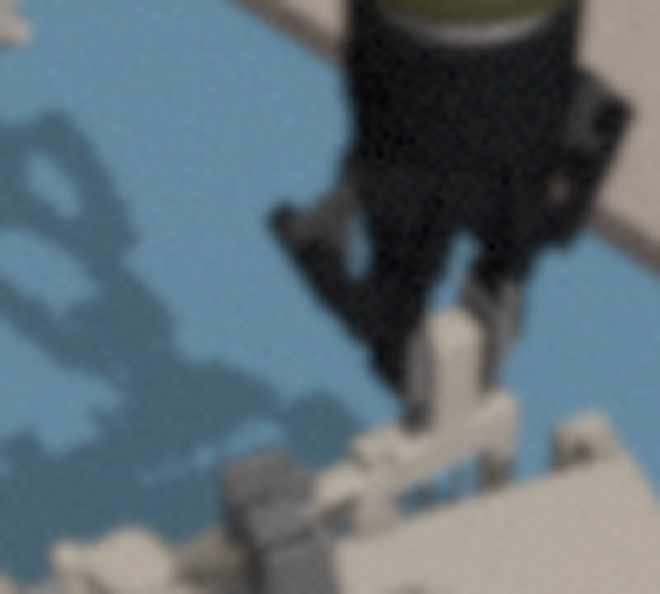

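The gate is swinging out with low forces and the bolt is clear of its keeper at (590,430). I'll carry on from 12° along the arc.

Emit:
play_rows:
  motion:
    - [[-1,-7,0],3]
    - [[-2,-13,0],6]
    - [[-2,-20,0],9]
    - [[-3,-27,0],12]
    - [[-2,-33,0],15]

```text
time: 9.13
position: [0.4785, -0.0129, 0.1561]
orientation: [2.154, 2.284, 0.003]
wrist_force: [-4.6, 0.4, 9.0]
finger_gap: 0.344
```

Emit:
play_rows:
  motion:
    - [[1,-9,0],4]
    - [[2,-18,0],8]
    - [[4,-26,0],12]
    - [[7,-35,0],16]
    - [[10,-43,0],20]
    - [[14,-52,0],24]
    - [[15,-53,0],25]

```text
time: 9.72
position: [0.494, -0.0669, 0.1561]
orientation: [1.608, 2.695, 0.001]
wrist_force: [-3.8, -0.1, 14.2]
finger_gap: 0.346
```

Emit:
play_rows:
  motion:
    - [[4,-7,0],4]
    - [[9,-15,0],8]
    - [[15,-22,0],12]
    - [[21,-28,0],16]
    - [[27,-35,0],20]
    - [[34,-40,0],24]
    - [[42,-46,0],28]
    - [[45,-48,0],30]

```text
time: 10.38
position: [0.5392, -0.1143, 0.1561]
orientation: [0.857, 3.019, -0.0]
wrist_force: [-0.6, 0.1, 9.4]
finger_gap: 0.347
```

Emit:
play_rows:
  motion:
    - [[0,0,0],0]
    - [[0,0,0],0]
    - [[0,0,0],0]
    - [[0,0,0],0]
    - [[0,0,0],0]
    - [[0,0,0],0]

```text
time: 10.88
position: [0.5387, -0.1138, 0.1562]
orientation: [0.863, 3.017, -0.001]
wrist_force: [-0.9, -2.1, 7.8]
finger_gap: 0.344
```

```bash
python3 - <<'E'
from station import bot
import cv2,numpy as np
for n,(x,y) in (("scene",(200,160)),("top",(300,180))):
    im=bot.read_camera(n)[:,:,::-1]; cv2.imwrite(f"pics/{n}8.png",im)
    cv2.imwrite(f"pics/{n}8z.png",cv2.resize(im[y:y+120,x:x+130],(650,600),interpolation=cv2.INTER_CUBIC))
s=bot.get_state();print(s)
o=s["orientation"];print(np.degrees(2*np.arctan2(o[1],o[0]))%360-90)
v=s["position"][:2]-np.array([.605,-.0055]);print(np.hypot(*v),np.degrees(np.arctan2(v[1],v[0]))%360-156.3)
E
```

```text
{'time': 10.9833, 'q': array([-3.01119896e-01,  5.41748603e-02,  1.73432302e+00, -4.82269829e-04,
        1.34977863e+00, -1.31490839e+00]), 'dq': array([ 0.00120106, -0.00052479, -0.0009592 ,  0.0004173 ,  0.00114599,
        0.0003997 ]), 'effort': array([ 1.05826367e+00, -4.67926705e+01, -4.39410782e+01,  4.86770477e-01,
        4.67791501e-02, -1.93234356e-01]), 'position': array([ 0.53865347, -0.11384679,  0.15618779]), 'orientation': array([ 8.62611994e-01,  3.01740806e+00, -8.56101259e-04]), 'wrist_force': array([-0.25439732, -2.03535155,  7.43166941]), 'moment': array([-0.23832032,  0.1356844 , -0.20054457]), 'finger_gap': 0.3421063838944452}
58.09181498065857
0.1270467945342307 82.21863750313616
```

View pics/scene8z.png

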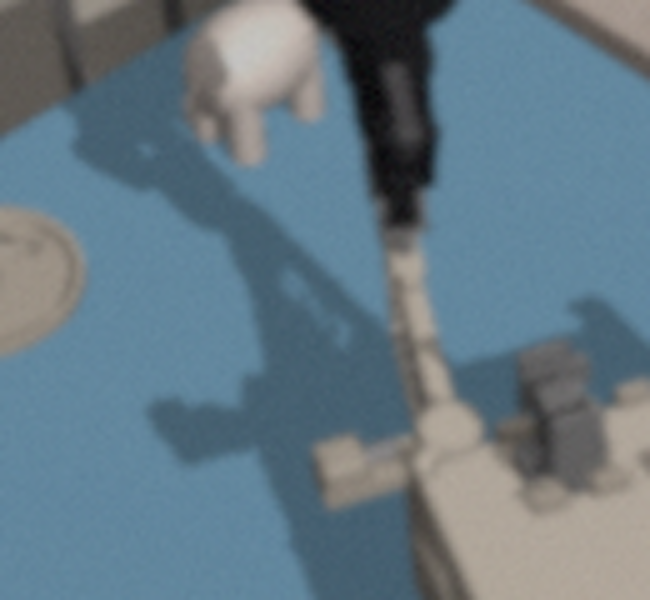

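View pics/top8.png

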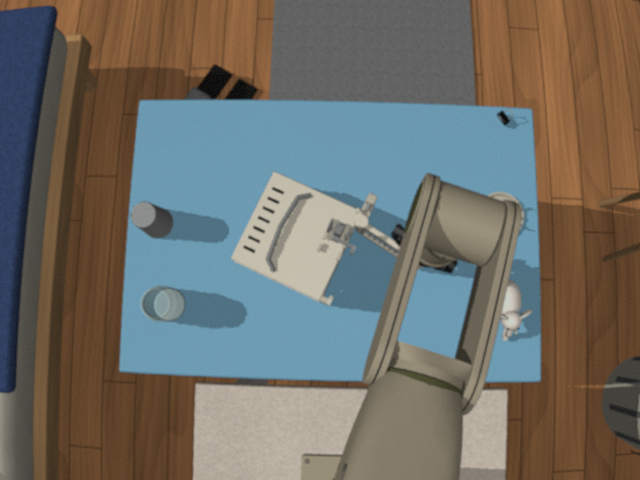

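The top view shows the gate standing out square, running from (360,222) to (400,245). The lock is still at the hinge end, the handle is pinched and the bystanders haven't moved. Handing in.

```bash
python3 - <<'E'
from station import bot
print(bot.close_job()); s=bot.get_state(); print(s["time"],s["position"],s["finger_gap"],s["wrist_force"])
E
```

```text
the job is handed in; nothing more can be done
None
the job is handed in; nothing more can be done
```

The gate is open about 82° and held there with the handle still pinched, and the job was handed in at about 11 s of the 48 s. Handing in returned no verdict.

- **Lock:** I pinched both tabs, centred the grip until the sideways wrist force was near zero, and slid it 30 mm to its stop. I then let it go; the picture afterwards showed it at the hinge end with its tabs spread.
- **Gate:** I pinched the handle with the gate still shut, centred that grip the same way, and swung the gate past the check.

**Last checks:**
- **Angle:** the tool position gave 82.2° about the hinge. The tool's turn of about 81.7° agrees.
- **Steadiness:** the arm was at rest, with the wrist reading about 2 N sideways and 7–8 N upward.
- **Grip:** the finger opening was 0.34–0.35 throughout. That is a bit less than the 0.376 I expected from 32 mm tabs, but it was the same on the lock and the handle. I read it as fully squeezed, with a 30 N squeeze set.
- **Rest of the scene:** the lock was still at the unlocked end. The tumbler and jar looked unmoved in the top view. The coil stand and elephant were partly hidden by the arm, but the parts I could see had not shifted.

The bolt and tab positions were not measured directly. I inferred them from the finger opening and from the bolt clearing its keeper in the pictures.

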